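# Set up a spindle on V-blocks for checking

### The job

Set up the spindle for checking on the setting plate: stand the wide-grooved V-block upright with its middle where the scribed centre line meets the cross line nearer the end stop, and the narrow-grooved V-block likewise on the other cross line, both grooves in line with the centre line; stand the screw jack on the centre line midway between the two blocks. Last, lay the spindle level on top of both V-blocks, square body above the jack, its thick journal in the wide groove and so pointing towards the end stop. Set every part down rather than dropping it, let go of all of it, and leave the oil bottle and wrench where they are.

Things in the scene. Friction and masses are not known exactly. Their poses are not given: they have to be found in the camera images.
- plate: Setting plate: fixed pale grey steel plate on the bench, 160 (its x) x 290 (its y) x 20 mm thick, top at z = 20 mm. Origin: centre of its underside, z up. Scribed dark lines on top: a centre line along y (x = 0), and two cross lines parallel to x at y = +52 and -52 mm. The end stop stands on one end (y = +122 or -122 mm; it varies), the magnetic base on the other.
- end_stop: End stop: fixed dark steel piece on one end of the plate, like an upside-down T: foot 60 (x) x 30 (y) x 12 mm high with a 12 mm thick upright across its middle, 45 mm high in all. Origin: centre of its underside, on the plate's top.
- mag_base: Magnetic base, fixed, on the plate's other end: black block 50 (x) x 30 (y) x 48 mm high with a round silver knob and a short steel post on top, 70 mm high in all. Origin: centre of its underside, on the plate's top. Bystander.
- vblock_wide: V-block with the wide groove, loose, bright steel, about 0.45 kg: 30 mm long along its groove (x), 56 mm wide (y), 52 mm high (z, up), standing on the bench. The 90 degree V groove in its top runs right through along x, 36 mm wide at the top, 18 mm deep. Both ends alike; grip its 56 mm wide sides. Origin: centre of its underside.
- vblock_narrow: V-block with the narrow groove, loose, bright steel, about 0.4 kg: 30 mm long along its groove (x), 42 mm wide (y), 53 mm high (z, up), standing on the bench. The 90 degree V groove in its top runs right through along x, 24 mm wide at the top, 12 mm deep. Both ends alike. Origin: centre of its underside.
- jack: Small machinist's screw jack, loose, dark steel, about 0.12 kg, standing upright on the bench: round body 30 mm diameter up to 22 mm, then a thin neck and a 16 mm wide head, 32 mm high in all (fixed height). Origin: centre of its underside, z up.
- spindle: Spindle: loose steel shaft, 0.6 kg, axis = x, mass centre x = -9 mm. Square body 30 x 30 mm, x -20 to +20 mm, flats facing y and z; thick round journal 28 mm wide to x = -75 mm; thin one 18 mm wide to x = +85 mm. Origin: on the axis, mid square body, 15 mm above the bench at first. In the right grooves it lies level, axis 54 mm above the plate's top, 7 mm over the jack.
- oil_bottle: Yellow oil bottle with a red cap, 52 mm diameter, 130 mm high, loose bystander. Origin: centre of its underside.
- wrench: Steel wrench lying on the bench along its x axis, 120 mm long, loose bystander. Origin: about the middle of its underside.
Not all that is in view belongs to the job. What is meant by the spindle is not red, and is the larger of those in its own colour.

How it is judged:
By the outcome, as a careful person would: the job done as asked, in the order asked, and still so for the second after the job is handed in, with the robot touching nothing.
It also fails if it takes over 141 s, if anything falls off the work surface, if the arm or the gripper's body presses on something with over 40 N, if the wrist force passes 120 N, or if a joint passes its speed limit or range.

### The arm

A 7-joint arm with a two-finger parallel gripper is mounted at the origin on the work surface. World frame = base frame: x ahead of the robot, y to its left, z up, the work surface at z = 0. Lengths are in m, angles in rad, forces in N, time in s.
With the tool pointing down it reaches from about 0.425 to 0.875 m from the base axis. Payload 9.9 kg.
Tool frame: the origin (TCP) lies midway between the tips of the shut fingers; the grasp point (between the pads) lies 19 mm behind it (robot.pinch_z is the z of the grasp point in the tool frame, in m); z points along the fingers, y is the line along which they close (so a half turn about z gives the same grasp; the last joint's range is limited). The gripper opens to 85 mm and grips with 20 to 120 N. Pads are 22 mm wide; open, the fingers measure 114 mm over their backs; the gripper's body (76 mm by 85 mm) begins 54 mm behind the grasp point. The pads swing forward as they close: fully open they stand 13 mm farther back than shut.
Start: joints at [1.067, 0.576, 0.025, 1.437, -0.015, 1.129, -0.057], TCP at [0.275, -0.616, 0.199] pointing down, gripper open.
Joint ranges: [-2.76, 2.76], [-0.34, 2.15], [-1.52, 1.57], [0.19, 2.46], [-1.09, 4.23], [0.17, 1.99], [-2.82, 2.82]. Speed limits (rad/s): [2.22, 2.22, 3.01, 3.01, 3.14, 3.14, 3.14].

### API

Orientations are given as a unit quaternion [w, x, y, z].
In Python, from workcell import robot gives the robot as it stands. Calls block until the motion is done:
- robot.move_pose(position, orientation): joint-space move of the TCP to a pose.
- robot.move_linear(position, velocity=0.15, rotation=None, threshold=None): straight line of the TCP; rotation=None keeps the orientation; velocity is the mean speed in m/s. With threshold (N) it stops when the force on the tool has changed by that much, and returns True; else False.
- robot.move_j(angles): joint-space move.
- robot.grip(opening): finger opening in m; the grip force is fixed at half the most; returns when the fingers have stopped.
- robot.dwell(seconds).
- robot.ik(position, orientation): joint angles nearest the present ones, or None.
- robot.camera(name): name is "side" or "top" or "wrist"; returns a dict with "img" (400x640x3 uint8, red, green, blue), "depth" (400x640 float32, m along the optical axis (not along the pixel's ray), 0 where there is no reading), "K" (3x3 intrinsics, pixels), "rvec" (rotation vector, rad) and "tvec" (3), from world to camera coordinates, as OpenCV has them. Camera axes: x right, y down, z forward; pixel columns grow to the right and rows downward; lengths in m; the calibration is good to about 2 mm. A picture is of the moment at which its call begins.
A pose or a line that the arm cannot do raises robot.IKError and nothing moves.
- robot.close_job(): hands the job in; it is judged then, once.
Readings, each from a call of its own:
- robot.read_clock(): time.
- robot.read_joint_pos(): joint angles.
- robot.read_qd(): joint speeds.
- robot.read_effort(): joint torques, N m.
- robot.read_ee_pos(): TCP position.
- robot.read_orientation(): TCP orientation.
- robot.read_contact_force(): force on the tool from outside, world axes, zero at the start.
- robot.read_wrist_torque(): the same for the moment, N m.
- robot.read_grip_width(): finger opening in m.
- robot.read_gripper_force(): force on a finger pad.
Only numpy, scipy, OpenCV 4.12 (cv2) and the standard library are available. Lean on these libraries where they do the work, as an engineer would, in place of code of your own. Each camera call takes 0.05 s, during which the arm holds its last target. There are 200 camera calls.

## Working session

There is one attempt and no reset: what is moved stays moved. The work goes in short steps, each a Python script; the robot and the scene stay as the last script left them, time stands still between calls to the robot, and variables do not carry over. Pictures are saved under pics/ and viewed, at most 16 in all, crops included, and the job is handed in when it is done.

```bash
ls; mkdir -p pics; cat > h.py <<'E'
import numpy as np, cv2
from workcell import robot
def shot(n):
    c=robot.camera(n); R=cv2.Rodrigues(np.array(c["rvec"],float))[0]; c["R"]=R; c["t"]=np.array(c["tvec"],float).ravel(); c["K"]=np.array(c["K"]); return c
def save(c,f): cv2.imwrite(f,c["img"][:,:,::-1])
def ray(c,uv,z):
    uv=np.atleast_2d(uv).astype(float)
    d=np.c_[uv,np.ones(len(uv))]@np.linalg.inv(c["K"]).T@c["R"]; o=-c["R"].T@c["t"]
    s=(z-o[2])/d[:,2]; return o+d*s[:,None]
def cloud(c):
    v,u=np.mgrid[0:400,0:640]; D=c["depth"]
    p=np.stack([u,v,np.ones_like(u)],-1)@np.linalg.inv(c["K"]).T*D[...,None]
    return (p-c["t"])@c["R"]
E
python3 - <<'E'
from h import *
import pickle
for n in("top","side"):
    c=shot(n); save(c,f"pics/{n}0.png"); pickle.dump(c,open(n+".pkl","wb")); print(n,-c["R"].T@c["t"],c["R"],c["K"][0])
print(robot.read_clock(),robot.read_orientation(),robot.pinch_z)
E
```

```text
pics
top [0.31455604 0.04096512 1.15169393] [[-0.00398532 -0.99998769 -0.00295624]
 [-0.98524942  0.00443231 -0.17106704]
 [ 0.17107803  0.00223087 -0.98525496]] [422.73268835   0.         313.39875375]
side [-0.16319419  0.89700848  0.70886756] [[-0.79113285 -0.61163337 -0.00366504]
 [-0.31275063  0.40967033 -0.85694647]
 [ 0.52563852 -0.67681227 -0.51539238]] [427.55489789   0.         326.58646557]
0.1 [-7.20821563e-04  9.78049706e-01  2.08370368e-01 -2.04764595e-04] -0.0187
```

View pics/top0.png

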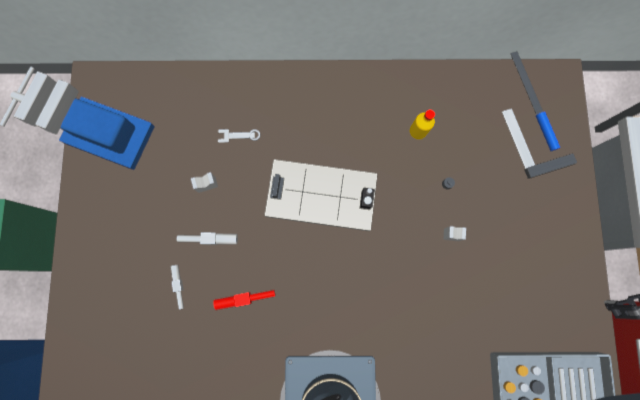

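View pics/side0.png

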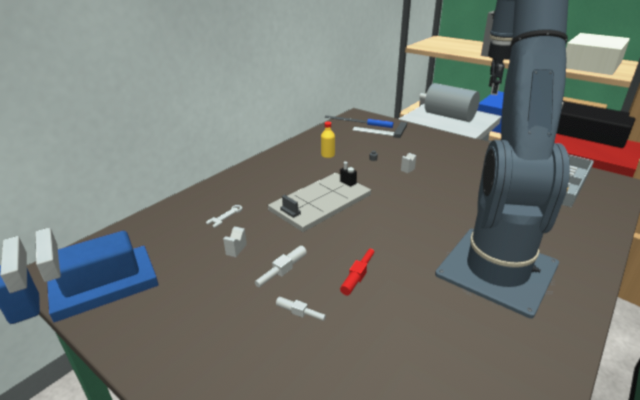

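The top view shows three things that could be taken for the spindle: the large grey one at (207,239), a small grey one at (177,287) and a red one at (244,300). By the description I choose the grey one at (207,239). The blocks are at (203,182) and (457,233), and the jack is at (448,184). The end stop is at the plate's left end (277,187) and the magnetic base at its right end (368,198).

```bash
python3 - <<'E'
from h import *
import pickle
c=pickle.load(open("top.pkl","rb")); P=cloud(c); im=c["img"]
def blob(name,u0,u1,v0,v1,lo,hi):
    Q=P[v0:v1,u0:u1].reshape(-1,3); Q=Q[(Q[:,2]>lo)&(Q[:,2]<hi)]
    r=cv2.minAreaRect((Q[:,:2]*1000).astype(np.float32)); print(name,len(Q),np.round(r[0],1),np.round(r[1],1),round(r[2],1),"mean",(Q.mean(0)*1000).round(1),"zmax",Q[:,2].max().round(4))
blob("VL",185,220,168,196,.03,.08)
blob("VR",440,475,220,246,.03,.08)
blob("jack",438,458,174,192,.012,.06)
blob("spG",172,242,228,250,.008,.06)
blob("spg",165,188,260,315,.008,.06)
blob("spR",205,282,285,312,.008,.06)
blob("bench",250,300,240,280,-.1,.1)
blob("bottle",400,445,100,145,.03,.2)
# plate
m=((im.min(2)>150)).astype(np.uint8); m[:150]=0;m[240:]=0;m[:,:255]=0;m[:,390:]=0
ct=max(cv2.findContours(m,0,1)[0],key=cv2.contourArea); 
W=ray(c,ct[:,0,:],.02)
r=cv2.minAreaRect((W[:,:2]*1000).astype(np.float32)); print("plate",r)
crops=[im[165:235,255:390],im[165:200,180:225],im[215:250,435:480],im[222:255,170:245]]
cv2.imwrite("pics/crops.png",np.hstack([cv2.resize(crops[0],None,fx=3.5,fy=3.5)[:240,:470],np.vstack([cv2.resize(x,(300,80*1+0)) for x in []]+[cv2.resize(x,(300,h)) for x,h in zip(crops[1:],(80,80,80))])[:240]])[:,:,::-1])
E
```

```text
VL 280 [573.5 340.9] [32.1 57. ] 19.0 mean [572.  340.2  44.9] zmax 0.0558
VR 223 [ 431.  -331.3] [43.4 30.5] 83.8 mean [ 430.2 -330.3   46.5] zmax 0.056
jack 101 [ 571.3 -327.8] [28.1 28.7] 1.6 mean [ 570.8 -326.5   22.9] zmax 0.036
spG 550 [421.  330.1] [160.   29.4] 89.3 mean [420.8 318.9  25.4] zmax 0.0373
spg 310 [294.4 405.1] [114.9  22.1] 12.5 mean [299.5 404.5  18.1] zmax 0.0261
spR 582 [262.5 226. ] [ 29.7 160.2] 10.9 mean [261.4 232.9  25.1] zmax 0.0343
bench 1995 [366.4 150.3] [134.9 105.2] 89.8 mean [366.  149.5  -0.8] zmax 0.0058
bottle 447 [ 721.7 -251.5] [51.  41.8] 61.3 mean [ 717.7 -248.1   86.3] zmax 0.134
plate ((542.3043212890625, 22.522659301757812), (288.21563720703125, 160.21180725097656), 81.81524658203125)
```

View pics/crops.png

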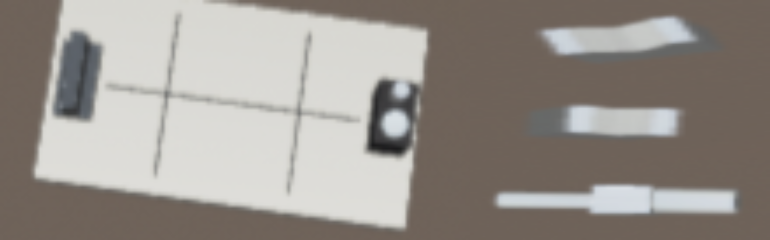

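The crops show the wide block at left (203,182), 57 mm across by depth, and the narrow block at right (457,233), 43 mm across. The chosen grey spindle at (207,239) is 160 mm long with its thick journal on the right (-y), so it must be turned about 180°. Next is a closer look with the wrist camera.

```bash
cat >> h.py <<'E'
from scipy.spatial.transform import Rotation as Ro
def q(ax):  # tool down, tool x along horizontal direction ax (fingers close square to it)
    x=np.array([ax[0],ax[1],0.]);x/=np.linalg.norm(x); z=np.array([0,0,-1.]); R=np.c_[x,np.cross(z,x),z]
    a=Ro.from_matrix(R).as_quat(); return [a[3],a[0],a[1],a[2]]
def best(p,ax):  # of the two half-turn grasps, the one with the last joint nearer the middle
    o=[]
    for s in(1,-1):
        j=robot.ik(list(p),q(s*np.array(ax)))
        if j is not None:o.append((abs(j[6]),s))
    return min(o)[1]*np.array(ax)
def blob(Q,lo,hi,c=None,r=.1):
    Q=Q.reshape(-1,3); Q=Q[(Q[:,2]>lo)&(Q[:,2]<hi)]
    if c is not None: Q=Q[np.hypot(*(Q[:,:2]-np.array(c)).T)<r]
    r=cv2.minAreaRect((Q[:,:2]*1000).astype(np.float32)); B=cv2.boxPoints(r)
    e=B[1]-B[0],B[2]-B[1]; e=max(e,key=np.linalg.norm); e=e/np.linalg.norm(e)
    print(len(Q),np.round(r[0],1),np.round(sorted(r[1]),1),"long",e.round(4),"zmax",Q[:,2].max().round(4)); return np.array(r[0])/1000,e,Q
E
python3 - <<'E'
from h import *
import pickle
d=np.array([.142,.99])
ax=best([.542,.022,.33],d); robot.move_pose([.542,.022,.33],q(ax)); print(ax,robot.read_joint_pos())
c=shot("wrist"); save(c,"pics/w_plate.png"); pickle.dump(c,open("wp.pkl","wb")); print(-c["R"].T@c["t"],c["R"][2])
wx=np.array([.9455,.3256])
ax=best([.573,.341,.28],wx); print(ax,robot.read_ee_pos()); robot.move_pose([.573,.341,.28],q(ax)); 
c=shot("wrist"); save(c,"pics/w_wide.png"); pickle.dump(c,open("ww.pkl","wb"))
blob(cloud(c),.03,.08,[.573,.341],.06); print(robot.read_clock(),robot.read_joint_pos())
E
```

```text
[0.142 0.99 ] [ 0.23770467  0.31145151 -0.50956943  1.55158569  0.15519753  1.3195906
 -0.43461562]
[0.55247046 0.08756878 0.50431246] [-0.03906752 -0.26364276 -0.96382894]
[-0.9455 -0.3256] [0.5420986  0.02090482 0.32968929]
953 [573.1 337.9] [30.5 55.8] long [ 0.3019 -0.9534] zmax 0.0533
3.9333 [-0.10271345  0.64494425 -0.97278904  1.30711028  0.52502644  1.45249527
  0.86254017]
```

View pics/w_plate.png

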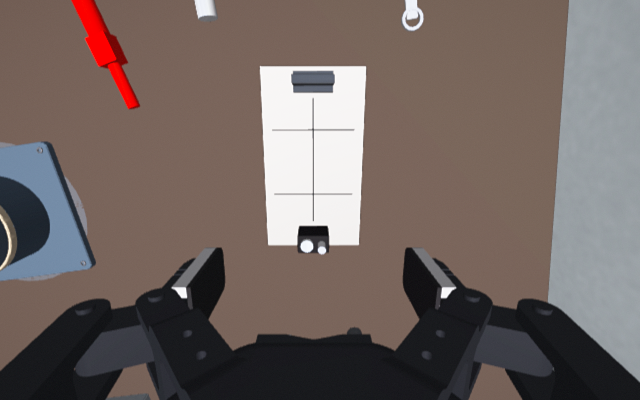

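View pics/w_wide.png

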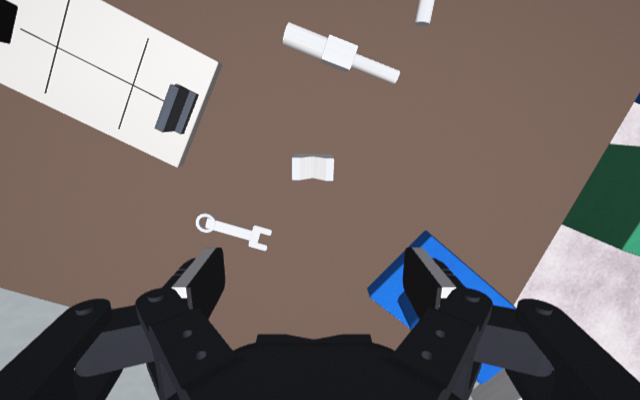

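The first wrist picture shows the plate, with cross lines at rows 130 and 194 and the centre line at column 313. The second shows the wide block square in view at (313,168), with clear room for the fingers.

```bash
cat > plate.py <<'E'
from h import *
def fit(c,cen=np.array([.5423,.0225]),d=np.array([.142,.99]),verb=True):
    g=cv2.cvtColor(c["img"],cv2.COLOR_RGB2GRAY).astype(np.float32)
    dk=cv2.GaussianBlur(g,(0,0),6)-g
    v,u=np.mgrid[0:400,0:640]; W=ray(c,np.c_[u.ravel(),v.ravel()],.02)[:,:2]*1000; w=np.clip(dk.ravel()-15,0,None)
    cen=cen*1000; d=d/np.linalg.norm(d)
    for tol in(8,5,4):
        n=np.array([d[1],-d[0]]); a=(W-cen)@n; b=(W-cen)@d
        m=(abs(a)<tol)&(abs(b)<80)&(abs(abs(b)-52)>8)&(w>0); pc=np.polyfit(b[m],a[m],1,w=np.sqrt(w[m]))
        ys=[]
        for s in(52,-52):
            k=(abs(b-s)<tol)&(abs(a)<55)&(abs(a)>8)&(w>0); ys.append(np.polyfit(a[k],b[k],1,w=np.sqrt(w[k])))
        s1,s2=ys[0][1],ys[1][1]
        cen=cen+n*pc[1]+d*(s1+s2)/2; d=d+n*pc[0]; d/=np.linalg.norm(d)
    if verb: print("centre",cen.round(2),"d",d.round(4),"gap",round(s1-s2,2),"resid",pc.round(4),m.sum())
    return cen/1000,d
if __name__=="__main__":
    import pickle
    for f in("wp.pkl","top.pkl"): fit(pickle.load(open(f,"rb")))
E
python3 plate.py
python3 - <<'E'
from h import *
import pickle
c=pickle.load(open("wp.pkl","rb"));P=cloud(c).reshape(-1,3); m=np.hypot(P[:,0]-.542,P[:,1]-.022)<.04; print(np.median(P[m,2]))
c=pickle.load(open("ww.pkl","rb"));
blob(cloud(c),.008,.06,[.421,.325],.1); fit=__import__("plate").fit
E
```

```text
centre [541.23  19.14] d [0.1408 0.99  ] gap 103.88 resid [0. 0.] 148
centre [541.83  22.52] d [0.1422 0.9898] gap 103.9 resid [0. 0.] 81
0.4481699458363897
2535 [421.2 327.9] [ 30.6 159.8] long [0.0367 0.9993] zmax 0.0323
```

```bash
cat >> h.py <<'E'
def go(p,ax): robot.move_pose([float(v) for v in p],q(ax))
def lin(x,y,z,v=.15,th=None): return robot.move_linear([float(x),float(y),float(z)],velocity=v,threshold=th)
def pick(xy,ax,zt,hov=.2,lift=.2):
    go([*xy,hov],ax); lin(*xy,zt+.02,.25); lin(*xy,zt,.06); z0=robot.read_ee_pos()[2]; robot.grip(0.0); print("grip w",robot.read_grip_width(),"F",robot.read_gripper_force(),"z",z0)
    lin(*xy,lift,.2); print("lifted w",robot.read_grip_width()); return z0
def place(xy,ax,zt,hov=.2,op=.085):
    go([*xy,hov],ax); lin(*xy,zt+.012,.2)
    r=lin(*xy,zt-.003,.015,6.); p=robot.read_ee_pos(); print("touch",r,np.round(p,4),"F",np.round(robot.read_contact_force(),1))
    robot.grip(op); lin(*xy,max(hov,.2),.2)
E
cat > cfg.py <<'E'
import numpy as np
C=np.array([.54123,.01914]); d=np.array([.1415,.9899])
E
python3 - <<'E'
from h import *; from cfg import *
g=-np.array([.9534,.3019]); T=C+.052*d; hv=.2
z0=pick([.5731,.3379],g,.012)
ax=best([*T,hv],d); print(ax); place(T,ax,z0+.02)
go([.542,.022,.33],best([.542,.022,.33],d)); c=shot("wrist"); save(c,"pics/w1.png")
b=blob(cloud(c),.05,.09,T,.05); n=np.array([d[1],-d[0]])
from plate import fit
print("err mm along d,n",(b[0]-T)@d*1e3,(b[0]-T)@n*1e3,robot.read_clock())
# next: over the narrow block
go([.431,-.333,.28],best([.431,-.333,.28],[1,0])); c=shot("wrist"); blob(cloud(c),.03,.08,[.431,-.333],.06); save(c,"pics/w2.png")
blob(cloud(c),.012,.06,[.571,-.33],.03); print(robot.read_clock())
E
```

```text
grip w 0.05339913740728233 F 61.384642124176025 z 0.01170445585106588
lifted w 0.053097338337349635
[0.1415 0.9899]
touch True [0.5485 0.0706 0.033 ] F [-0.1 -0.4  4.4]
842 [549.   70.4] [29.  55.4] long [ 0.9899 -0.1417] zmax 0.0733
err mm along d,n -0.18329922700072665 0.3961336858826473 12.15
721 [ 431.2 -335.3] [30.1 41.9] long [0.1085 0.9941] zmax 0.0547
436 [ 572.3 -332.1] [28.1 29.1] long [ 0.9998 -0.0211] zmax 0.0332
13.6
```

View pics/w1.png

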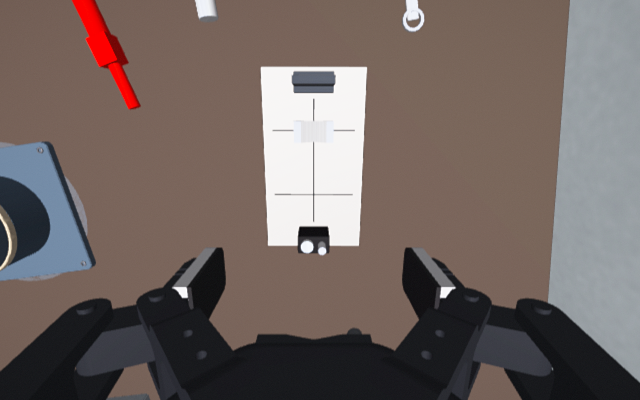

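View pics/w2.png

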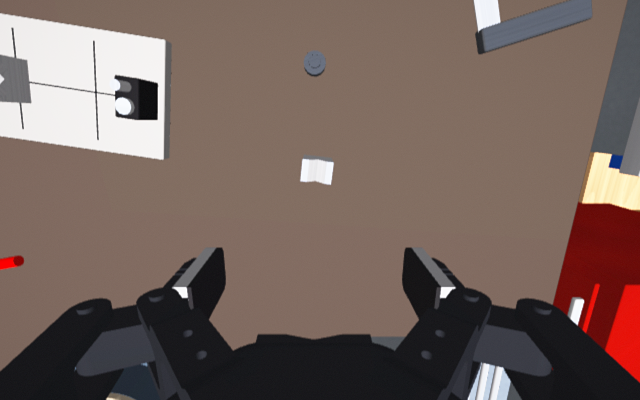

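The wide block is on its cross line, within 0.4 mm. In the second picture the narrow block is at (317,171) and the jack at (314,64), both with free surroundings.

```bash
python3 - <<'E'
from h import *; from cfg import *
hv=.2; n=np.array([d[1],-d[0]])
p=np.array([.4312,-.3353]); g=best([*p,hv],np.array([.9941,-.1085])); T=C-.052*d
z0=pick(p,g,.012); ax=best([*T,hv],d); place(T,ax,z0+.02)
p=np.array([.5723,-.3321]); go([*p,.2],best([*p,.2],d)); c=shot("wrist"); b=blob(cloud(c),.012,.06,p,.03)
p=b[0]
z0=pick(p,best([*p,.2],d),.003); ax=best([*C,hv],d); place(C,ax,z0+.02)
go([.542,.022,.33],best([.542,.022,.33],d)); c=shot("wrist"); save(c,"pics/w3.png"); Q=cloud(c)
for t,lo,hi,r in((C+.052*d,.05,.09,.04),(C-.052*d,.05,.09,.033),(C,.03,.06,.025)):
    b=blob(Q,lo,hi,t,r); print("err d,n",(b[0]-t)@d*1e3,(b[0]-t)@n*1e3)
print(robot.read_clock())
E
```

```text
grip w 0.039963398526319256 F 60.121509432792664 z 0.011730845970785539
lifted w 0.039949510283215466
touch True [ 0.5338 -0.0323  0.0326] F [-0.5 -0.2  5.1]
485 [ 571.9 -331.1] [28.  29.3] long [0.142  0.9899] zmax 0.033
grip w 0.0001733743748177145 F 0.0 z 0.002711292311553641
lifted w 1.8395395546212435e-05
touch False [0.5413 0.0192 0.0198] F [-1.   0.9 -0.1]
846 [549.   70.5] [28.9 55.2] long [ 0.99   -0.1414] zmax 0.0737
err d,n -0.020446192790536506 0.3961597868042058
616 [534.1 -32.6] [30.8 41.7] long [ 0.9893 -0.1458] zmax 0.0752
err d,n -0.196944795856933 0.2715066984253325h.py:28: RuntimeWarning: invalid value encountered in divide
  e=B[1]-B[0],B[2]-B[1]; e=max(e,key=np.linalg.norm); e=e/np.linalg.norm(e)
Traceback (most recent call last):
  File "h.py", line 29, in blob
    print(len(Q),np.round(r[0],1),np.round(sorted(r[1]),1),"long",e.round(4),"zmax",Q[:,2].max().round(4)); return np.array(r[0])/1000,e,Q
                                                                                    ~~~~~~~~~~^^
ValueError: zero-size array to reduction operation maximum which has no identity
```

View pics/w3.png

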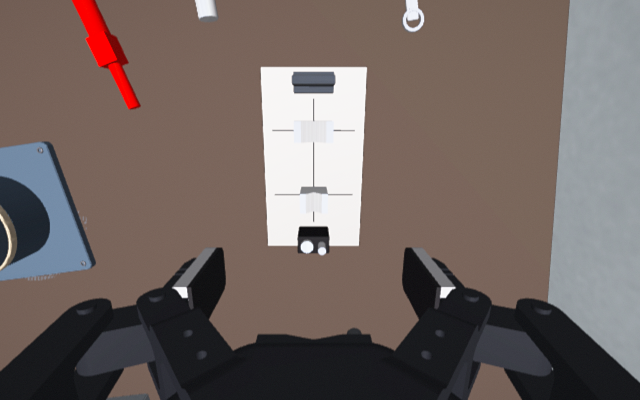

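The narrow block is in place, but the jack slipped out of the fingers, so I need to find it.

```bash
python3 - <<'E'
from h import *
c=shot("top"); P=cloud(c)[150:215,420:480]; 
m=(P[...,2]>.008)&(P[...,2]<.06); Q=P[m]; print(m.sum(),Q.mean(0),Q[:,2].max()); 
r=cv2.minAreaRect((Q[:,:2]*1000).astype(np.float32));print(r)
p=Q.mean(0)[:2]-[0,.003]; go([*p,.25],best([*p,.25],[.142,.99])); c=shot("wrist"); save(c,"pics/w4.png"); blob(cloud(c),.008,.06,p,.04); print(robot.read_clock())
blob(cloud(c),.026,.06,p,.04);print(robot.read_ee_pos())
E
```

```text
108 [ 0.57058572 -0.32590577  0.02189284] 0.036467317819053706
((571.6840209960938, -328.3257751464844), (29.988527297973633, 27.32391357421875), 89.57677459716797)
384 [ 572.4 -330.9] [27.6 28.8] long [0.1745 0.9846] zmax 0.0329
33.35
112 [ 572.3 -330.9] [13.4 15.7] long [0.1437 0.9896] zmax 0.0329
[ 0.5716236  -0.32666883  0.25070978]
```

View pics/w4.png

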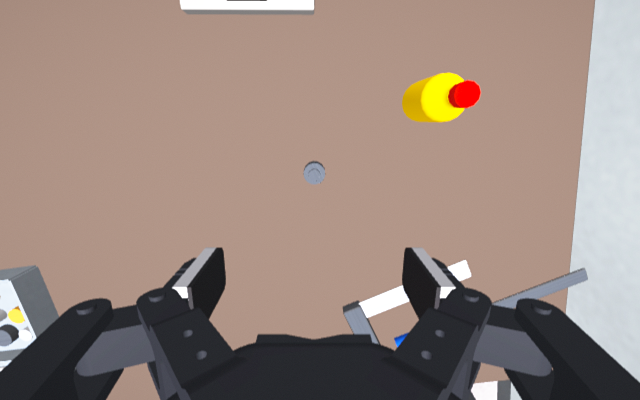

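The jack (314,173) still stands upright where it was. I'll close on it stepwise and watch.

```bash
python3 - <<'E'
from h import *; from cfg import *
p=[.5722,-.3311]; a=best([*p,.2],d); print(a); go([*p,.1],a); lin(*p,.003,.1); print(robot.read_ee_pos(),robot.read_contact_force(),robot.read_grip_width())
for w in(.05,.036,.03,.026):
    robot.grip(w); print(w,robot.read_grip_width(),robot.read_gripper_force(),np.round(robot.read_contact_force(),1),np.round(robot.read_ee_pos(),4))
    if robot.read_gripper_force()>20: break
c=shot("wrist"); s=shot("side")
u=np.array(p+[.03]); x=s["R"]@u+s["t"]; uv=(s["K"]@x/x[2])[:2].astype(int); print(uv)
cv2.imwrite("pics/w5.png",np.hstack([c["img"][150:400,160:480],cv2.resize(s["img"][uv[1]-40:uv[1]+40,uv[0]-50:uv[0]+50],(312,250))])[:,:,::-1]); print(robot.read_clock())
E
```

```text
[0.1415 0.9899]
[ 0.57271552 -0.33128197  0.00370704] [ 0.48012658  0.05139629 -0.19297995] 0.08464273254067754
0.05 0.05006603988705019 0.0 [ 1.2 -0.1  0.1] [ 0.5722 -0.3311  0.0031]
0.036 0.03603665432445146 0.0 [-0.4 -0.8  0. ] [ 0.5722 -0.3311  0.003 ]
0.03 0.029974631357052185 0.0 [0.3 0.3 0.4] [ 0.5722 -0.3311  0.003 ]
0.026 0.02601539761189034 0.0 [-0.6  0.2  0.1] [ 0.5722 -0.3311  0.003 ]
[373 151]
36.4
```

View pics/w5.png

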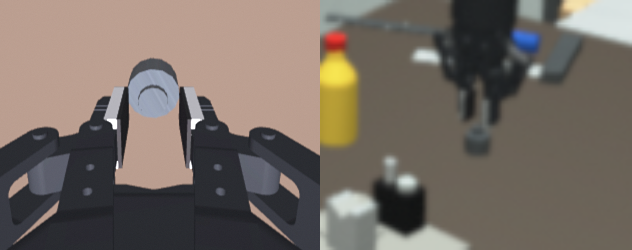

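The picture shows the jack standing ahead of the pads, towards tool +x, rather than between them. I'll measure where it is now against the tool.

```bash
python3 - <<'E'
from h import *
print(robot.read_ee_pos(),Ro.from_quat(np.roll(robot.read_orientation(),-1)).as_matrix().round(3))
for n in("wrist","top","side"):
    c=shot(n);Q=cloud(c).reshape(-1,3)
    m=(abs(Q[:,0]-.572)<.05)&(abs(Q[:,1]+.32)<.06)&(Q[:,2]>.008)&(Q[:,2]<.036)
    im=c["img"].reshape(-1,3)[m]; Q=Q[m]; h=np.histogram(Q[:,1],bins=np.arange(-.38,-.26,.01)); print(n,len(Q),Q.mean(0).round(4),h[0],"cam",-c["R"].T@c["t"])
E
```

```text
[ 0.57218944 -0.33110739  0.00299594] [[ 0.141  0.99  -0.   ]
 [ 0.99  -0.141 -0.   ]
 [-0.    -0.    -1.   ]]
wrist 2285 [ 0.5728 -0.328   0.0236] [   0    0    0  148  698 1090  349    0    0    0    0] cam [ 0.58228502 -0.26434738  0.17766103]
top 64 [ 0.574  -0.3214  0.0221] [ 0  0  0  0  5 32 27  0  0  0  0] cam [0.31455604 0.04096512 1.15169393]
side 55 [ 0.5694 -0.3228  0.0207] [ 0  0  0  0  9 23 22  1  0  0  0] cam [-0.16319419  0.89700848  0.70886756]
```

```bash
python3 - <<'E'
from h import *
print(robot.read_grip_width())
R=Ro.from_quat(np.roll(robot.read_orientation(),-1)).as_matrix(); t=np.array(robot.read_ee_pos())
c=shot("wrist");Q=(cloud(c)-t)@R   # tool coords
for (u,v) in [(275,240),(283,245),(345,240),(350,235),(352,245),(283,300),(345,300),(277,272),(275,230),(313,235),(313,245),(313,212),(340,265)]:
    print(u,v,(Q[v,u]*1000).round(1),c["img"][v,u])
E
```

```text
0.02599185344040187
275 240 [ 11.5 -17.8 -41.9] [182 182 189]
283 245 [ 11.2 -13.5 -47. ] [37 36 40]
345 240 [ 11.6  15.5 -42. ] [182 181 189]
350 235 [-4.  23.7  3.2] [188 159 145]
352 245 [ 11.3  18.2 -47.1] [180 181 187]
283 300 [ -7.1 -12.5 -62.8] [28 27 30]
345 300 [  67.5    0.5 -174.7] [35 33 37]
277 272 [  9.3 -13.8 -68.6] [133 130 137]
275 230 [ -0.4 -23.7   2.5] [187 159 144]
313 235 [  7.2   0.2 -24.7] [ 98 100 111]
313 245 [  3.2   0.3 -28.8] [153 162 181]
313 212 [14.1  0.2 -5.7] [78 79 85]
340 265 [ -2.4  13.6 -40.3] [29 28 33]
```

The depth shows the finger tips about 39 mm above the reported TCP, so the pads closed above the jack. I'll do a guarded descent to see where they really touch.

```bash
python3 - <<'E'
from h import *; from cfg import *
p=[.5722,-.3311]
robot.grip(.045); r=lin(*p,-.028,.03,4.); print(r,robot.read_ee_pos(),np.round(robot.read_contact_force(),1))
R=Ro.from_quat(np.roll(robot.read_orientation(),-1)).as_matrix(); t=np.array(robot.read_ee_pos())
c=shot("wrist"); save(c,"pics/w6.png"); W=cloud(c); Q=W@R
im=c["img"]; T=(W-t)@R
m=(abs(T[...,0])<14)&(abs(T[...,1])>.018)&(abs(T[...,1])<.03)&(abs(T[...,0])<.013)&(T[...,2]>-.08)
z=W[...,2][m]; print("finger pts z hist",np.histogram(z,bins=np.arange(-.01,.08,.005)),robot.read_clock())
E
```

```text
False [ 0.57235014 -0.33116925 -0.02777994] [0.3 0.  0.3]
finger pts z hist (array([   0, 1065,  157,   68,  241,  267,  307,  343,  379,  432,  874,
        187,   73,    0,    0,    0,    0]), array([-0.01 , -0.005,  0.   ,  0.005,  0.01 ,  0.015,  0.02 ,  0.025,
        0.03 ,  0.035,  0.04 ,  0.045,  0.05 ,  0.055,  0.06 ,  0.065,
        0.07 ,  0.075])) 38.1583
```

View pics/w6.png

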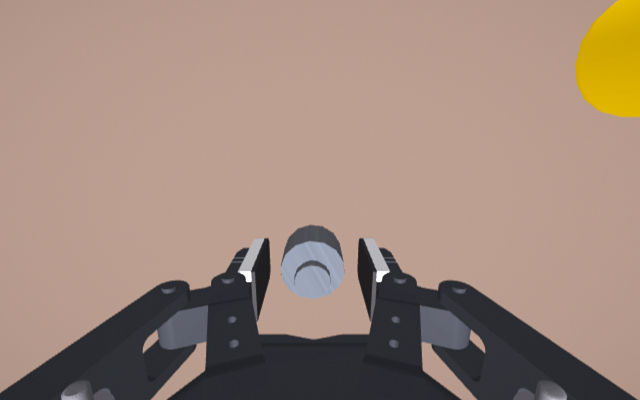

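The picture shows the pads now straddling the jack (313,265) with no contact, so the TCP has an offset of about 38 mm. I'll correct for that and grip the body.

```bash
python3 - <<'E'
from h import *; from cfg import *
p=[.5722,-.3311]; n=np.array([d[1],-d[0]])
print(lin(*p,-.032,.03,4.)); z0=robot.read_ee_pos()[2]; robot.grip(0.); w=robot.read_grip_width(); print(w,robot.read_gripper_force(),z0)
assert w>.02
lin(*p,.2,.2); print("lifted",robot.read_grip_width())
place(C,best([*C,.2],d),z0+.02)
go([.542,.022,.33],best([.542,.022,.33],d)); c=shot("wrist"); save(c,"pics/w7.png"); Q=cloud(c)
for t,lo,hi,r in((C+.052*d,.05,.09,.04),(C-.052*d,.05,.09,.033),(C,.035,.06,.025)):
    b=blob(Q,lo,hi,t,r); print("err d,n",(b[0]-t)@d*1e3,(b[0]-t)@n*1e3)
print(robot.read_clock())
E
```

```text
False
0.027544957126672227 59.34042727109045 -0.032263770287229133
lifted 0.02759770887068144
touch True [ 0.5412  0.0191 -0.0118] F [-0.8  0.1  6. ]
846 [549.   70.5] [29.  55.2] long [ 0.99   -0.1412] zmax 0.0733
err d,n -0.02911121506836031 0.43161594067385145
617 [534.2 -32.4] [30.4 41.3] long [ 0.9907 -0.1362] zmax 0.0743
err d,n -0.056939573154915255 0.38484976826472783
283 [541.   19.4] [27.9 28.5] long [0.1281 0.9918] zmax 0.0532
err d,n 0.2019523276748662 -0.23887845343780834
45.7
```

View pics/w7.png

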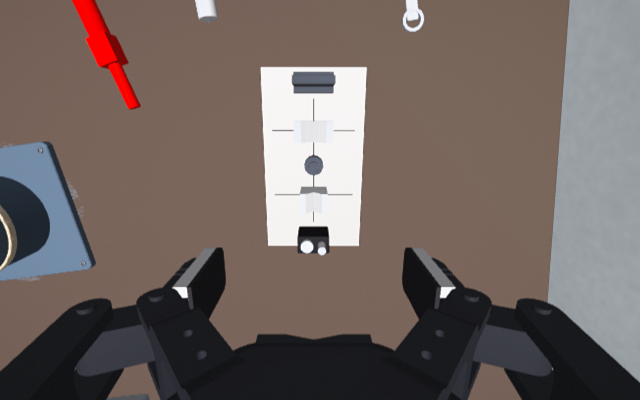

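The jack stands midway at (313,165), and all three parts are within 0.5 mm. Next is the spindle.

```bash
python3 - <<'E'
from h import *; from cfg import *
e0=np.array([-.0367,-.9993]); p0=np.array([.4212,.3229])
S=[]
for s in(1,-1):
    a=robot.ik([*p0,.2],q(s*e0)); b=robot.ik([*C,.2],q(s*d)); print(s,None if a is None else np.round(a,2),None if b is None else np.round(b,2))
    if a is not None and b is not None: S.append((max(abs(a[6]),abs(b[6])),s))
s=min(S)[1]; go([*p0,.25],s*e0); c=shot("wrist"); Q=cloud(c); b=blob(Q,.006,.06,p0+[0,.005],.1)
e=b[1]*np.sign(b[1]@e0); P=b[2]; t=(P[:,:2]-b[0])@e; n=np.array([-e[1],e[0]]); w=(P[:,:2]-b[0])@n
for lo in range(-80,80,10):
    k=(t*1e3>lo)&(t*1e3<lo+10); print(lo,(np.ptp(w[k])*1e3).round(1),P[k,2].max().round(4),end=" | ")
print(s,e,robot.read_clock()); save(c,"pics/w8.png")
E
```

```text
1 [ 0.05  0.63 -1.29  1.79  0.64  1.23  1.68] [ 0.26  0.41 -0.56  1.78  0.25  1.02 -0.53]
-1 [-0.25  0.42 -0.71  1.8   0.32  1.03 -1.11] [ 0.68  0.68 -1.36  1.76  0.7   1.29  2.15]
2125 [421.4 327.1] [ 29.7 159.4] long [0.026  0.9997] zmax 0.0317
-80 17.4 0.0247 | -70 17.3 0.0246 | -60 17.2 0.0242 | -50 17.1 0.0238 | -40 15.5 0.0244 | -30 16.8 0.0244 | -20 28.3 0.0308 | -10 29.6 0.0316 | 0 29.4 0.0317 | 10 29.2 0.0308 | 20 29.7 0.031 | 30 26.8 0.0293 | 40 26.8 0.0294 | 50 26.6 0.029 | 60 26.4 0.0296 | 70 26.3 0.0297 | 1 [-0.026016   -0.99966156] 47.6667
```

View pics/w8.png

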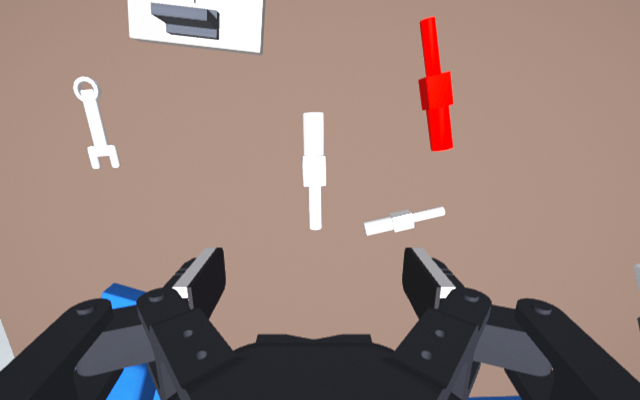

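The picture confirms the large grey spindle at (314,172): thick journal upwards (28 mm, -y), thin one below, and the distractors well clear. I'll pick it, turn it and lay it down.

```bash
python3 - <<'E'
from h import *; from cfg import *
e=np.array([-.031,-.9995]); p=np.array([.4214,.3271])+.005*e
go([*p,.1],e); print(lin(*p,-.010,.1), lin(*p,-.030,.04,4.)); z0=robot.read_ee_pos()[2]
robot.grip(0.); w=robot.read_grip_width(); print(w,robot.read_gripper_force(),z0); assert w>.02
lin(*p,.2,.15); print("lifted",robot.read_grip_width(),np.round(robot.read_contact_force(),1))
T=C; go([*T,.2],d); lin(*T,z0+.059+.015,.12)
c=shot("side"); save(c,"pics/s1.png")
r=lin(*T,z0+.059-.003,.012,6.); print(r,robot.read_ee_pos(),"dz",robot.read_ee_pos()[2]-z0,np.round(robot.read_contact_force(),1),np.round(robot.read_wrist_torque(),2),robot.read_clock())
c=shot("side"); cv2.imwrite("pics/s2.png",cv2.resize(c["img"][140:240,250:400],(750,500),interpolation=2)[:,:,::-1])
E
```

```text
False False
0.02934913779217668 59.94186222553253 -0.030077487727819145
lifted 0.029346091152769815 [-0.5  0.5 -5.8]
True [0.54129097 0.01914362 0.02927009] dz 0.059347578919984115 [-0.3  1.1  5.9] [-0.07  0.1  -0.24] 56.6417
```

View pics/s2.png

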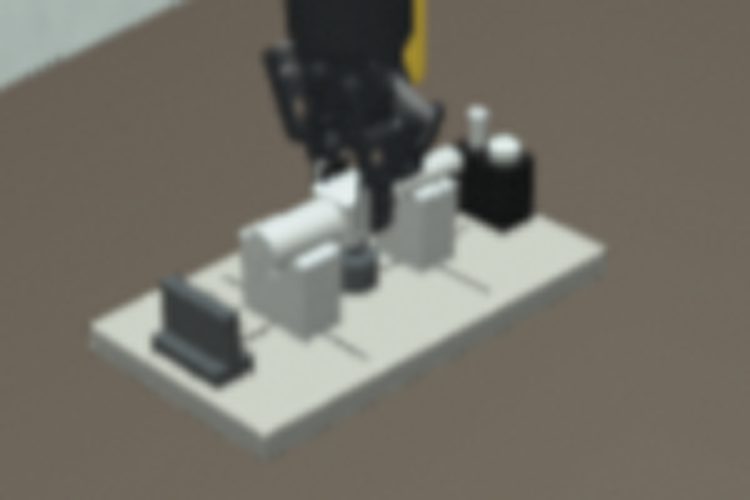

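The spindle lies in both grooves, thick journal (300,225) towards the end stop, at the right height (59.3 mm up against 59 mm). I'll release it and check.

```bash
python3 - <<'E'
from h import *; from cfg import *
n=np.array([d[1],-d[0]])
robot.grip(.06); lin(*C,.2,.1); go([.542,.022,.33],d); robot.dwell(.5)
c=shot("wrist"); Q=cloud(c).reshape(-1,3); a=(Q[:,:2]-C)@d*1e3; b=(Q[:,:2]-C)@n*1e3
for nm,lo,hi,h in(("thick",40,70,.08),("body",-15,15,.08),("thin",-80,-40,.077)):
    k=(a>lo)&(a<hi)&(abs(b)<18)&(Q[:,2]>h)&(Q[:,2]<.11); print(nm,k.sum(),"n",((b[k].min()+b[k].max())/2).round(1),np.ptp(b[k]).round(1),"ztop",np.percentile(Q[k,2],95).round(4))
k=(abs(b)<17)&(Q[:,2]>.073)&(Q[:,2]<.11)&(a>-95)&(a<95); print("extent",a[k].min(),a[k].max())
kb=(abs(b)<18)&(Q[:,2]>.0865)&(Q[:,2]<.1)&(abs(a)<35); print("body extent",a[kb].min(),a[kb].max())
blob(Q,.055,.0735,C-.052*d,.033); blob(Q,.055,.0735,C+.052*d,.04)
s=shot("side"); i=np.hstack([cv2.resize(s["img"][140:240,250:400],(420,280)),cv2.resize(c["img"][50:260,230:400],(226,280))]); cv2.imwrite("pics/end.png",i[:,:,::-1]); print(robot.read_clock())
E
```

```text
thick 380 n -0.1 22.2 ztop 0.0874
body 438 n -0.1 28.3 ztop 0.0892
thin 267 n -0.1 15.0 ztop 0.0827
extent -84.88580362612788 74.52035235468121
body extent -19.937836032200515 34.90291138598231
336 [534.5 -32.4] [30.2 41.1] long [ 0.9913 -0.1316] zmax 0.0735
430 [547.8  62. ] [46.8 55.1] long [ 0.9888 -0.1492] zmax 0.0732
60.1417
```

View pics/end.png

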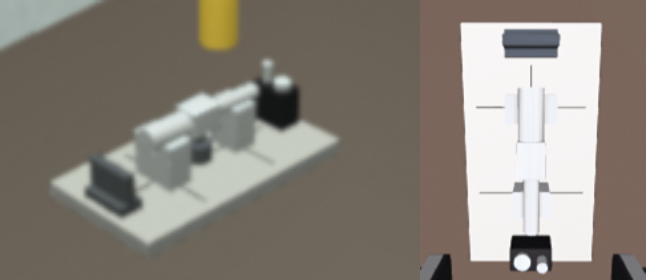

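The picture shows the finished set-up: level spindle, thick journal in the wide groove by the end stop, body over the jack, and the arm clear of everything.

```bash
python3 -c "
from workcell import robot
print(robot.close_job())"
```

```text
the job is handed in; nothing more can be done
None
```

The job is handed in at about 60 s of the 141 s allowed: both V-blocks and the jack measured within about 0.5 mm of their marks, and the spindle lies level on the blocks, thick journal towards the end stop, with everything released (the first jack grasp closed empty above it, moved nothing, and was redone).

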